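# Load a square filter into the hinged filter gate

## Robot

A 6-joint arm with a two-finger parallel gripper is mounted at the origin on a cart in front of the work surface, level with it; the furniture and walls round the work are solid. World frame = base frame: x ahead of the robot, y to its left, z up, the work surface at z = 0. Lengths are in m, angles in rad, forces in N, time in s.
With the tool pointing down it reaches from about 0.325 to 1 m from the base axis. Payload 5.1 kg.
Tool frame: the origin (TCP) lies at the very end of the fingers, on their centre line; the grasp point (between the pads) lies 19 mm behind it; z points along the fingers, y is the line along which they close (so a half turn about z gives the same grasp; the last joint's range is limited). The gripper opens to 85 mm and grips with 20 to 120 N. Pads are 22 mm wide; open, the fingers measure 114 mm over their backs; the gripper's body (76 mm by 85 mm) begins 54 mm behind the grasp point. The pads swing forward as they close: fully open they stand 13 mm farther back than shut.
Start: joints at [1.186, 0.124, 1.65, -0, 1.367, -0.083], TCP at [0.193, 0.621, 0.194] pointing down, gripper open.
Joint ranges: [-2.61, 2.61], [-1.02, 2.33], [0.03, 2.71], [-1.35, 4.49], [0.32, 2.68], [-2.91, 2.91]. Speed limits (rad/s): [2.57, 2.57, 3.14, 3.14, 3.14, 3.14].

## Interface

Orientations are given as a 3x3 rotation matrix whose columns are the frame's x, y, z axes.
In Python, from plant import state, read_camera, get_calibration, job_done gives the robot as it stands. The module is installed in compiled form; this text tells all that it offers.
- The arm moves only by the tool drive_tool, never from a script. Its argument "targets" is a list of rows, each a list of 3 entries, a list of its own where there are three numbers: the closure, from -1 (fully open) to 1 (shut), then the shift along the tool's x, y, z in mm, then the turn, a rotation vector about the tool's x, y, z in rad. A call has 1 to 5 rows; each row is the pose to reach, as a shift and turn from the pose commanded when the call began, along the tool's axes at that moment; what a row does not reach only later rows make up. A row lasts 1/8 s, in which the tool goes at most 62.5 mm and 10.7 degrees, less where a joint would pass 70% of its speed; a pose out of reach is approached as far as the arm can. A call with a gripper value outside its range is refused whole. The fingers move at their own pace and stop on an object; "squeeze" is the grip in N (left out, the last holds). Time passes only in rows, so rows that repeat a pose let the fingers close. It gives the time, the measured TCP pose, the force, the opening and the grip force at its end, in the units of the state.
- state(): the state, without advancing time (a new reading comes with each control period).
- read_camera(name): name is "side" or "top" or "wrist"; returns the picture (480x640x3 uint8, blue, green, red); there is no depth.
- get_calibration(name): a dict with "camera_matrix" (3x3 intrinsics, pixels), "k1" (the pictures are not rectified: a ray, as slopes to the right and down, at radius r is drawn at 1 + k1 r^2 times it, then the intrinsics apply), "rvec" (rotation vector, rad) and "tvec" (3), from world to camera coordinates, as OpenCV has them; the wrist camera has in their place "T_tool_cam" (4x4, takes a point from camera to tool coordinates, whose origin is the TCP and whose axes are the flange's). Camera axes: x right, y down, z forward; pixel columns grow to the right and rows downward; lengths in m; the calibration is good to about 2 mm. A picture is of the moment at which its call begins: read the wrist's pose just before it. get_calibration takes no time and is no camera call.
- job_done(): hands the job in; it is judged then, once.
The state is a dict: "clock": time; "qpos": joint angles; "joint_velocities": joint speeds; "joint_torque": joint torques, N m; "tcp_pos": TCP position; "ee_rot": TCP orientation; "ft_force": force on the tool from outside, world axes, zero at the start; "ft_torque": the same for the moment, N m; "grip_width": opening from 0.0 (shut) to 1.0 (fully open); "grip_force": force on a finger pad.
Only numpy, scipy, OpenCV 4.12 (cv2) and the standard library are available. Lean on these libraries where they do the work, as an engineer would, in place of code of your own. Each camera call takes 0.05 s, during which the arm holds its last target. There are 200 camera calls.

## Task

Load the filter into the filter gate: swing the gate's frame open by its bail handle, back to its stop, then take the thin square filter plate by its edges and lower it in the grip (do not drop it) into the square pocket until it lies flat and square on the pocket floor. Let go of it and fold the frame fully shut over it, leaving the glass dish and the timer where they are.

Things in the scene. Friction and masses are not known exactly. Their poses are not given: they have to be found in the camera images.
- filter: the filter: a thin square black holder, 60 x 60 mm and 6 mm thick (7 mm at the window's ring), with a round window in the middle, about 50 g, lying flat on the bench. Origin: centre of its underside; z is up, x and y run along its edges. All four ways round are the same to the pocket.
- gate: the filter gate: a grey and aluminium block bolted to the bench, 122 x 130 mm, rim 36.5 mm above the bench. Origin: on the bench under the pocket's centre; x points from the handle's side to the hinge, y along the hinge. Beside the pocket, at +y and -y, a finger bay 42 mm wide (x), open outward, cuts down to 16 mm above the bench: the plate goes in held by its two y edges.
- pocket (a point): centre of the pocket's floor, 30 mm above the bench. The pocket is 62.5 mm square, its sides along the gate's x and y, 6.5 mm deep; the top 3 mm of its walls are bevelled at 45 degrees as a lead-in.
- hinge (a point): middle of the frame's hinge axis: 50 mm from the pocket's centre in the gate's +x, 40 mm above the bench. The axis runs along the gate's y.
- frame (a joint): angle of the frame (rad): 0 = shut, lying level over the pocket (underside 37.5 mm above the bench); grows as the handle is swung up and over toward the hinge; 2.0 = stop, leaning back past upright. A stiff hinge: the frame stays where it is left; 1 to 1.5 N at the handle moves it. The frame is a plate 78 mm wide (y) that reaches 90 mm from the hinge.
- petri: a round glass dish, 61 mm in diameter, 14 mm high; a bystander. Origin: centre of its underside.
- timer: a kitchen-style lab timer, 62 x 62 x 18 mm; a bystander. Origin: centre of its underside.
- handle (a point): middle of the grip bar of the frame's bail handle: a U of 7 mm rod, 60 mm wide, whose bar carries a black sleeve, 12 mm thick and 44 mm long, parallel to the hinge axis and 140 mm from it, 44 mm clear of the frame's edge. Shut: 41 mm above the bench, 90 mm from the pocket's centre in the gate's -x. Pinched across the bar from above, it turns in the grip as the frame swings.
There are look-alikes about, which are no part of the job. Leave any pink look-alike of the filter alone.

How it is judged:
By the outcome, as a careful person would: the job done as asked, in the order asked, and still so for the second after the job is handed in, with the robot touching nothing.
It also fails if it takes over 72 s, if anything falls off the work surface, if the arm or the gripper's body presses on something with over 40 N, if the wrist force passes 120 N, or if a joint passes its speed limit or range.

## Working session

There is one attempt and no reset: what is moved stays moved. The work goes in short steps, Python scripts to look and compute and a tool call to move; the robot and the scene stay as the last step left them, time stands still between calls to the robot, and variables do not carry over. Pictures are saved under pics/ and viewed, at most 10 in all, crops included, and the job is handed in when it is done.

Besides the shell and the picture viewer there is one more tool, called after "Request:" by a JSON object that holds its "name" and its "arguments". drive_tool: Moves the arm, as the interface text tells. Its arguments: {"type":"object","properties":{"targets":{"type":"array"},"squeeze":{"type":"number"}},"required":["targets"]}

```bash
mkdir -p pics
cat > h.py <<'E'
import numpy as np,cv2
from plant import state,read_camera,get_calibration,job_done
def cal(n,s=None):
    c=get_calibration(n);K=np.array(c["camera_matrix"],float);k1=c["k1"]
    if n=="wrist":
        s=s or state();T=np.eye(4);T[:3,:3]=s["ee_rot"];T[:3,3]=s["tcp_pos"];W=T@np.array(c["T_tool_cam"])
        R=W[:3,:3].T;t=-R@W[:3,3]
    else:
        R=cv2.Rodrigues(np.array(c["rvec"],float))[0];t=np.array(c["tvec"],float).ravel()
    return K,k1,R,t
def px2w(C,uv,z):
    K,k1,R,t=C;p=cv2.undistortPoints(np.array([[uv]],float),K,np.array([k1,0,0,0.]))[0,0]
    d=R.T@np.array([p[0],p[1],1]);o=-R.T@t
    return o+d*(z-o[2])/d[2]
def w2px(C,P):
    K,k1,R,t=C
    return cv2.projectPoints(np.array(P,float).reshape(-1,3),cv2.Rodrigues(R)[0],t,K,np.array([k1,0,0,0.]))[0][:,0]
E
python3 - <<'E'
from h import *
s=state();print(s)
for n in("top","side","wrist"):
    cv2.imwrite(f"pics/{n}0.png",read_camera(n)); print(n,get_calibration(n))
E
```

```text
{'clock': 0.0, 'qpos': array([ 1.18638920e+00,  1.24520278e-01,  1.65167569e+00,  3.00295954e-05,
        1.36755519e+00, -8.25951120e-02]), 'joint_velocities': array([ 0.00113226, -0.00235483,  0.00023853,  0.00128728, -0.00011403,
        0.00033516]), 'joint_torque': array([-3.28035521e-04, -4.23598230e+01, -3.65458167e+01, -1.96627951e-05,
        6.83902617e-03, -1.90000736e-05]), 'tcp_pos': array([0.19296318, 0.61995775, 0.19274232]), 'ee_rot': array([[-9.54797537e-01,  2.97255720e-01, -8.36723666e-04],
       [ 2.97256825e-01,  9.54795486e-01, -1.98994600e-03],
       [ 2.07377150e-04, -2.14871736e-03, -9.99997670e-01]]), 'ft_force': array([-0.56122461, -0.36950347, -1.19514967]), 'ft_torque': array([-0.0541253 , -0.0059355 , -0.01911257]), 'grip_force': 0.0, 'grip_width': 1.0033152014326316}
top {'camera_matrix': array([[459.81684427,   0.        , 317.43244284],
       [  0.        , 459.81684427, 246.71577238],
       [  0.        ,   0.        ,   1.        ]]), 'k1': -0.02258679504399578, 'rvec': array([ 2.1473708 , -2.18461341,  0.11278085]), 'tvec': array([0.19935917, 0
[... 205 characters left out ...]
1': -0.11491714083232918, 'rvec': array([ 2.22191482, -0.50302907,  0.22483267]), 'tvec': array([-0.41109762,  0.3042698 ,  0.56739276])}
wrist {'camera_matrix': array([[343.79428353,   0.        , 316.34953921],
       [  0.        , 343.79428353, 242.79499025],
       [  0.        ,   0.        ,   1.        ]]), 'k1': -0.04694475179698539, 'T_tool_cam': array([[ 1.44009220e-03, -9.62462248e-01, -2.71411769e-01,
         6.90989324e-02],
       [ 9.99998931e-01,  1.45489818e-03,  1.46663100e-04,
        -8.38386628e-04],
       [ 2.53718791e-04, -2.71411690e-01,  9.62463314e-01,
        -1.78890781e-01],
       [ 0.00000000e+00,  0.00000000e+00,  0.00000000e+00,
         1.00000000e+00]])}
```

View pics/top0.png

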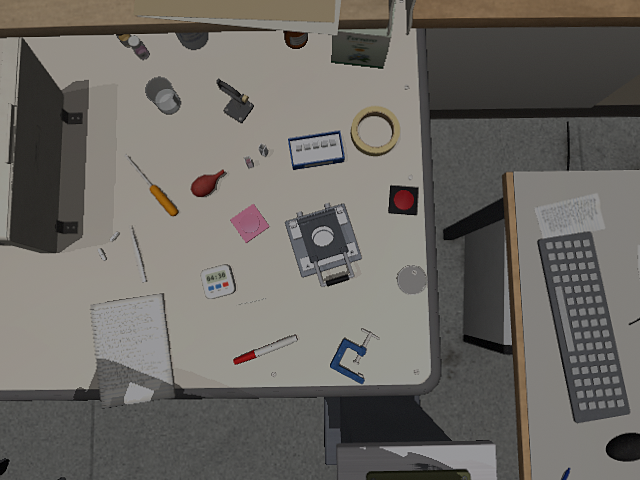

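View pics/side0.png

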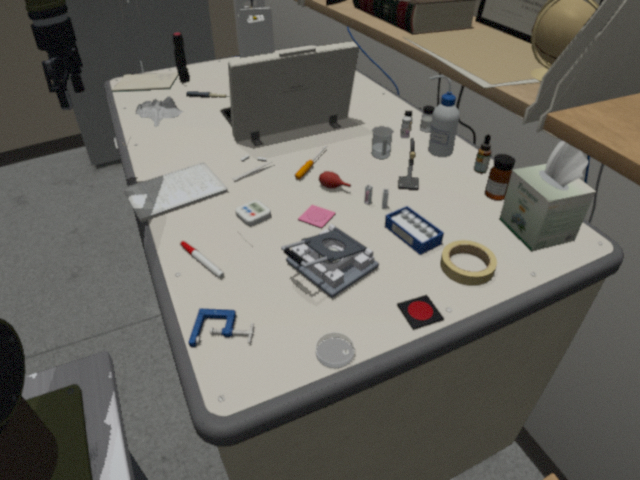

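Candidates for the filter: the black square with a red round window at top (403,200) / side (420,312), and the pink look-alike at top (250,223), which is excluded. The timer (217,281) and petri dish (411,279) are bystanders. I choose the black one and check it in a close crop.

Run:
```python
from h import *
im=cv2.imread("pics/top0.png")[165:305,270:440]
cv2.imwrite("pics/crop.png",cv2.resize(im,None,fx=4.7,fy=4.2,interpolation=cv2.INTER_CUBIC)[:, :800])
C=cal("top")
for n,uv,z in[("filter",(403,200),.006),("handle",(337,281),.041),("pocket",(323,236),.04),("petri",(411,279),.014),("timer",(217,281),.018),("clamp",(350,360),.0)]:print(n,px2w(C,uv,z).round(3))
S=cal("side")
for n,uv,z in[("filter",(420,312),.006),("petri",(336,350),.014)]:print(n,px2w(S,uv,z).round(3))
# black mask of filter
i=cv2.imread("pics/top0.png");m=np.zeros(i.shape[:2],np.uint8);m[180:222,382:424]=(i[180:222,382:424].min(2)<90)*255
c=max(cv2.findContours(m,0,2)[0],key=cv2.contourArea);r=cv2.minAreaRect(c);print(r)
b=[px2w(C,p,.006) for p in cv2.boxPoints(r)];print(np.round(b,4),[np.linalg.norm(b[k]-b[k-1]) for k in range(4)])
```

```text
filter [0.646 0.009 0.006]
handle [0.478 0.152 0.041]
pocket [0.568 0.178 0.04 ]
petri [0.48  0.001 0.014]
timer [0.483 0.395 0.018]
clamp [0.319 0.128 0.   ]
filter [0.645 0.005 0.006]
petri [ 0.479 -0.009  0.014]
((403.1700744628906, 199.61929321289062), (29.21129035949707, 28.427574157714844), 4.085616588592529)
[[ 0.6194  0.0425  0.006 ]
 [ 0.6797  0.0362  0.006 ]
 [ 0.6742 -0.0249  0.006 ]
 [ 0.614  -0.0182  0.006 ]] [np.float64(0.060894222039274415), np.float64(0.060607834045071085), np.float64(0.06131865771875132), np.float64(0.060606831037139944)]
```

View pics/crop.png

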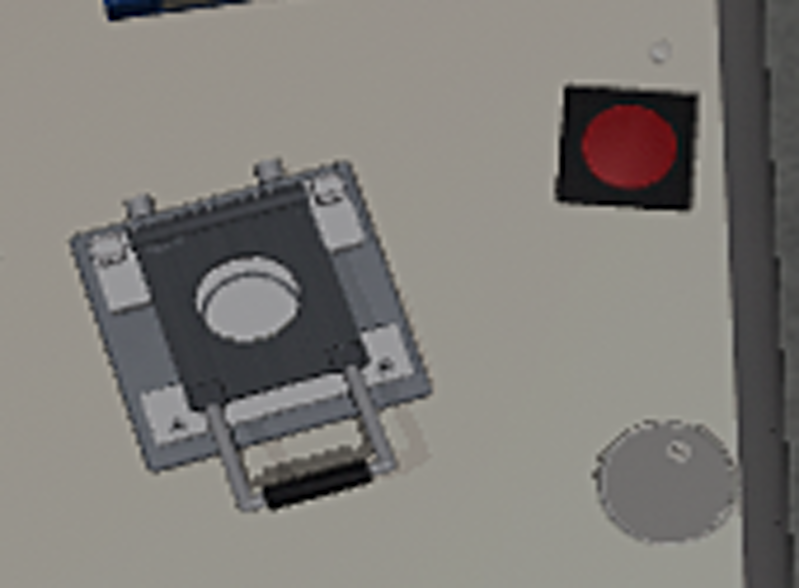

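The crop shows the black holder with its red window at crop (628,147): that is the filter. The gate is at (250,300), yawed about 16°, with the handle sleeve at (318,485). I'll go above the gate for a close look.

Request:
{"name": "drive_tool", "arguments": {"targets": [[0,[-86,-70,-6],[0,0,0.18]],[0,[-130,-105,-12],[0,0,0.36]],[0,[-175,-142,-20],[0,0,0.54]],[0,[-220,-178,-25],[0,0,0.72]],[0,[-264,-214,-30],[0,0,0.9]]]}}

```text
clock: 0.78
tcp_pos: [0.3665, 0.3598, 0.2214]
ee_rot: [[-0.356, 0.935, 0.0], [0.935, 0.356, 0.0], [-0.0, 0.0, -1.0]]
ft_force: [-0.6, -0.1, 0.9]
grip_width: 0.501
grip_force: 0.0
```

```bash
cat >> h.py <<'E'
def go(p,yaw,s=None):
    "tool shift (mm) and turn to put TCP at p pointing down with tool y at world angle yaw (deg)"
    s=s or state();R=np.array(s["ee_rot"]);y=np.radians(yaw)
    Y=np.array([np.cos(y),np.sin(y),0]);Z=np.array([0,0,-1.]);T=np.c_[np.cross(Y,Z),Y,Z]
    print("shift",(R.T@(np.array(p)-s["tcp_pos"])*1000).round(1),"turn",cv2.Rodrigues(R.T@T)[0].ravel().round(3),"tcp",np.round(s["tcp_pos"],4),"F",np.round(s["ft_force"],1),"g",round(s["grip_width"],3),round(s["grip_force"],1),"t",round(s["clock"],2))
E
python3 -c "
from h import *
go([.52,.16,.22],16)"
```

```text
shift [-241.3   72.4    1.4] turn [0.    0.    0.084] tcp [0.3665 0.3598 0.2214] F [-0.6 -0.1  0.9] g 0.501 0.0 t 0.78
```

Request:
{"name": "drive_tool", "arguments": {"targets": [[0,[-60,18,0],[0,0,0.08]],[0,[-120,36,0],[0,0,0.08]],[0,[-180,54,0],[0,0,0.08]],[0,[-241,72,1],[0,0,0.08]],[0,[-241,72,1],[0,0,0.08]]]}}

```text
clock: 1.4
tcp_pos: [0.5215, 0.1595, 0.2198]
ee_rot: [[-0.279, 0.96, -0.001], [0.96, 0.279, -0.001], [-0.001, -0.001, -1.0]]
ft_force: [-0.7, 0.4, -0.2]
grip_width: 0.498
grip_force: 0.0
```

Run:
```python
from h import *
s=state();cv2.imwrite("pics/w1.png",read_camera("wrist"));go([.52,.16,.22],16,s)
np.save("s1.npy",s,allow_pickle=True)
```

```text
shift [ 0.9 -1.3 -0.2] turn [-0.001  0.001  0.004] tcp [0.5215 0.1595 0.2198] F [-0.7  0.4 -0.2] g 0.498 0.0 t 1.4
```

View pics/w1.png

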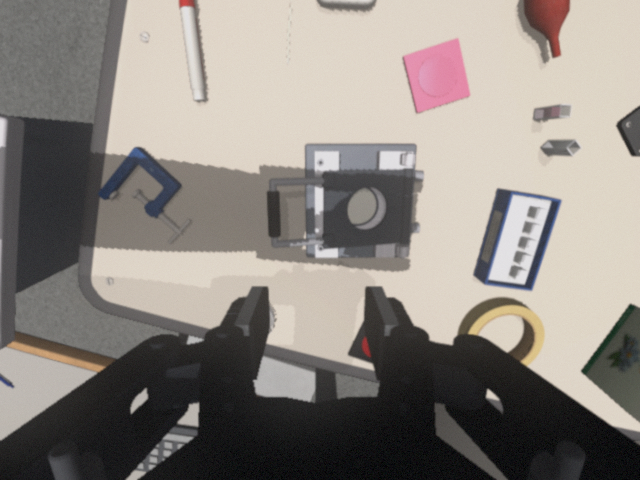

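Run:
```python
from h import *
s=np.load("s1.npy",allow_pickle=True).item();C=cal("wrist",s);T=cal("top")
e=[px2w(C,p,.041) for p in((274,191.5),(273,237))];print("sleeve",np.round(e,4),np.linalg.norm(e[0]-e[1]),np.mean(e,0).round(4))
q=[px2w(T,(270+x/4.7,165+y/4.2),.041) for x,y in((265,497),(370,472))];print("sleeve top",np.round(q,4),np.mean(q,0).round(4))
# fit gate pose: base outline corners at z?, compare
for z in(0,.0365):
  b=[px2w(C,p,z) for p in((306,144),(416,144),(411,258),(306,258))];print(z,[np.linalg.norm(b[k]-b[k-1]).round(4) for k in range(4)],np.mean(b,0).round(4),np.degrees(np.arctan2(*(b[1]-b[0])[[1,0]])),np.degrees(np.arctan2(*(b[0]-b[3])[[1,0]])))
  b=[px2w(T,(270+x/4.7,165+y/4.2),z) for x,y in((72,238),(350,162),(432,390),(150,468))];print(" top",[np.linalg.norm(b[k]-b[k-1]).round(4) for k in range(4)],np.mean(b,0).round(4),np.degrees(np.arctan2(*(b[0]-b[3])[[1,0]])),np.degrees(np.arctan2(*(b[0]-b[1])[[1,0]])))
```

```text
sleeve [[0.4721 0.1686 0.041 ]
 [0.4833 0.1209 0.041 ]] 0.048981189207418716 [0.4777 0.1447 0.041 ]
sleeve top [[0.4739 0.1735 0.041 ]
 [0.4849 0.1291 0.041 ]] [0.4794 0.1513 0.041 ]
0 [np.float64(0.1341), np.float64(0.1234), np.float64(0.1346), np.float64(0.1285)] [0.5685 0.1769 0.    ] 16.506958056291115 105.85849824415956
 top [np.float64(0.1198), np.float64(0.1299), np.float64(0.1199), np.float64(0.1303)] [0.5659 0.1773 0.    ] 16.091845538312707 106.23091262065284
0.0365 [np.float64(0.1218), np.float64(0.1121), np.float64(0.1223), np.float64(0.1168)] [0.5624 0.1813 0.0365] 16.50695805629113 105.85849824415955
 top [np.float64(0.1153), np.float64(0.125), np.float64(0.1153), np.float64(0.1253)] [0.5614 0.1777 0.0365] 16.09184553831274 106.23091262065289
```

```bash
python3 -c "
from h import *
go([.4797,.150,.06],16.2);go([.4797,.150,.023],16.2)"
```

```text
shift [  0.8 -42.1 159.8] turn [-0.001 -0.     0.003] tcp [0.5206 0.1611 0.2198] F [ 0.6  0.5 -0.6] g 0.497 0.0 t 1.45
shift [  0.8 -42.1 196.8] turn [-0.001 -0.     0.003] tcp [0.5206 0.1611 0.2198] F [ 0.6  0.5 -0.6] g 0.497 0.0 t 1.45
```

Request:
{"name": "drive_tool", "arguments": {"targets": [[0,[1,-30,50],[0,0,0]],[0,[1,-42,105],[0,0,0]],[0,[1,-42,150],[0,0,0]],[0,[1,-42,180],[0,0,0]],[0,[1,-42,197],[0,0,0]]]}}

```text
clock: 2.08
tcp_pos: [0.4775, 0.1527, 0.0215]
ee_rot: [[-0.287, 0.958, -0.003], [0.958, 0.287, -0.0], [0.001, -0.003, -1.0]]
ft_force: [0.8, -0.4, 0.0]
grip_width: 0.501
grip_force: 0.0
```

Request:
{"name": "drive_tool", "arguments": {"targets": [[0.3,[0,0,0],[0,0,0]],[0.6,[0,0,0],[0,0,0]],[1,[0,0,0],[0,0,0]],[1,[0,0,0],[0,0,0]],[1,[0,0,0],[0,0,0]]], "squeeze": 25}}

```text
clock: 2.7
tcp_pos: [0.4808, 0.1523, 0.0244]
ee_rot: [[-0.285, 0.959, 0.003], [0.959, 0.285, 0.001], [0.0, 0.004, -1.0]]
ft_force: [4.5, 2.7, -1.1]
grip_width: 0.126
grip_force: 25.1
```

Run:
```python
from h import *
go([.4797,.150,.023],16.2);s=state();C=cal("wrist",s)
cv2.imwrite("pics/w2.png",read_camera("wrist"))
```

```text
shift [-1.9 -1.8  1.4] turn [ 0.004 -0.     0.006] tcp [0.4808 0.1523 0.0244] F [ 4.5  2.7 -1.1] g 0.126 25.1 t 2.7
```

View pics/w2.png

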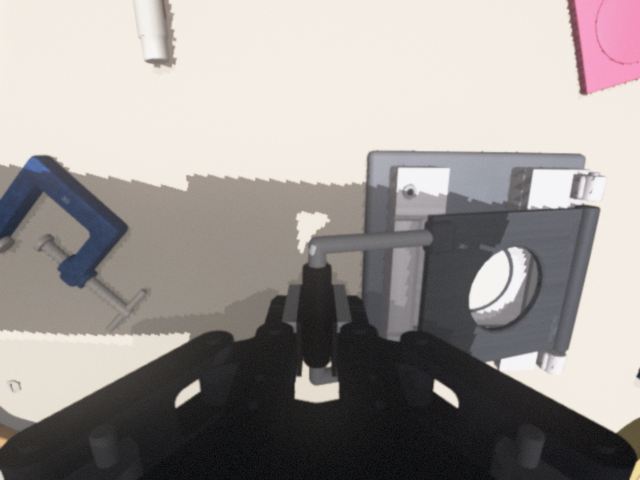

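The handle sleeve (317,315) sits between the pads. I'll swing it along the 140 mm arc.

Request:
{"name": "drive_tool", "arguments": {"targets": [[1,[0,3,-28],[0,0,0]],[1,[0,11,-54],[0,0,0]],[1,[0,24,-79],[0,0,0]],[1,[0,42,-100],[0,0,0]],[1,[0,64,-118],[0,0,0]]], "squeeze": 25}}

```text
clock: 3.38
tcp_pos: [0.5405, 0.1696, 0.1417]
ee_rot: [[-0.285, 0.959, -0.002], [0.959, 0.285, -0.001], [-0.001, -0.002, -1.0]]
ft_force: [0.1, -0.1, -1.2]
grip_width: -0.003
grip_force: 0.0
```

Request:
{"name": "drive_tool", "arguments": {"targets": [[1,[0,25,-13],[0,0,0]],[1,[0,52,-20],[0,0,0]],[1,[0,80,-22],[0,0,0]],[1,[0,107,-18],[0,0,0]],[1,[0,134,-9],[0,0,0]]]}}

```text
clock: 4.0
tcp_pos: [0.6696, 0.208, 0.1503]
ee_rot: [[-0.285, 0.959, -0.001], [0.959, 0.285, -0.001], [-0.001, -0.002, -1.0]]
ft_force: [0.3, -0.1, 0.7]
grip_width: 0.0
grip_force: 0.0
```

```bash
python3 -c "
from h import *
go([.4808+.1983*np.cos(np.radians(16.2)),.1523+.1983*np.sin(np.radians(16.2)),.0244+.1273],16.2);cv2.imwrite('pics/top3.png',read_camera('top'));cv2.imwrite('pics/side3.png',read_camera('side'))"
```

```text
shift [-0.8  1.5 -1.4] turn [-0.002  0.001  0.006] tcp [0.6696 0.208  0.1503] F [ 0.3 -0.1  0.7] g 0.0 0.0 t 4.0
```

The grip slipped off. I'll see where the frame is.

```bash
python3 -c "
from h import *
a=cv2.imread('pics/top3.png')[150:330,230:450];b=cv2.imread('pics/side3.png')[200:360,240:440]
cv2.imwrite('pics/ts3.png',np.hstack([cv2.resize(a,(400,327)),cv2.resize(b,(400,327))]))"
```

```text
(no output)
```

View pics/ts3.png

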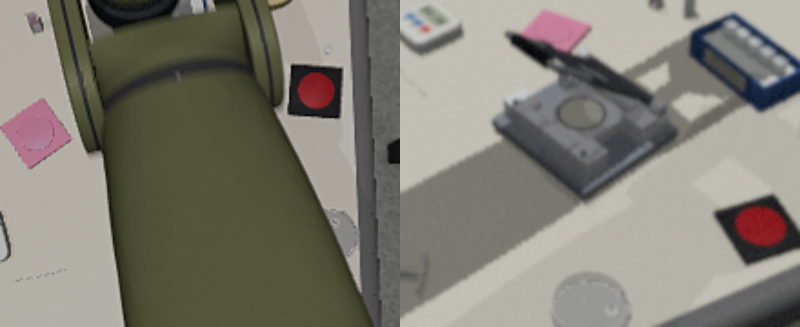

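```bash
cat >> h.py <<'E'
th=np.radians(16.2);GX=np.array([np.cos(th),np.sin(th),0]);GY=np.array([-np.sin(th),np.cos(th),0]);P=np.array([.5672,.1774,0])
def G(x,y,z):return P+GX*x+GY*y+np.array([0,0,z])
def H(a,r=.14,y=0):return G(.05-r*np.cos(a),y,.04+r*np.sin(a))
E
python3 - <<'E'
from h import *
S=cal("side")
for a in np.arange(.2,1.01,.1):
    q=w2px(S,[H(a,.14,.022),H(a,.14,-.022),H(a,.09,.039),H(a,.09,-.039)])
    print(round(a,1),((q-[240,200])*[2,2.044]+[400,0]).round(0).tolist())
E
```

```text
0.2 [[496.0, 109.0], [528.0, 136.0], [527.0, 84.0], [585.0, 128.0]]
0.3 [[498.0, 95.0], [531.0, 121.0], [528.0, 75.0], [587.0, 119.0]]
0.4 [[502.0, 81.0], [535.0, 107.0], [531.0, 66.0], [590.0, 110.0]]
0.5 [[507.0, 66.0], [541.0, 91.0], [534.0, 57.0], [594.0, 100.0]]
0.6 [[513.0, 51.0], [547.0, 76.0], [538.0, 48.0], [598.0, 91.0]]
0.7 [[520.0, 36.0], [555.0, 60.0], [542.0, 39.0], [603.0, 81.0]]
0.8 [[528.0, 21.0], [564.0, 45.0], [547.0, 30.0], [608.0, 72.0]]
0.9 [[538.0, 7.0], [573.0, 31.0], [553.0, 22.0], [614.0, 63.0]]
1.0 [[548.0, -7.0], [584.0, 17.0], [559.0, 13.0], [620.0, 54.0]]
```

Request:
{"name": "drive_tool", "arguments": {"targets": [[0.2,[0,-40,-45],[0,0,0]],[0.2,[0,-90,-45],[0,0,0]],[0.2,[0,-140,-40],[0,0,0]],[0.2,[0,-167,-30],[0,0,0]],[0.2,[0,-167,-20],[0,0,0]]], "squeeze": 50}}

```text
clock: 4.72
tcp_pos: [0.507, 0.16, 0.1701]
ee_rot: [[-0.285, 0.959, -0.0], [0.959, 0.285, -0.001], [-0.0, -0.001, -1.0]]
ft_force: [-0.1, 0.4, -0.0]
grip_width: 0.402
grip_force: 0.0
```

Run:
```python
from h import *
h=H(.68);go([h[0],h[1],h[2]-.023],16.2)
s=state();C=cal("wrist",s);im=read_camera("wrist");cv2.imwrite("pics/w4.png",im)
for a in(.5,.6,.7,.8):print(a,w2px(C,[H(a,.14,.022),H(a,.14,-.022),H(a,.09,.039)]).round(0).tolist())
```

```text
shift [-0.   3.9 65.1] turn [-0.001  0.     0.006] tcp [0.507  0.16   0.1701] F [-0.1  0.4 -0. ] g 0.402 0.0 t 4.72
0.5 [[303.0, 213.0], [303.0, 271.0], [361.0, 186.0]]
0.6 [[313.0, 216.0], [313.0, 277.0], [369.0, 187.0]]
0.7 [[326.0, 220.0], [325.0, 283.0], [378.0, 188.0]]
0.8 [[342.0, 223.0], [340.0, 289.0], [388.0, 189.0]]
```

View pics/w4.png

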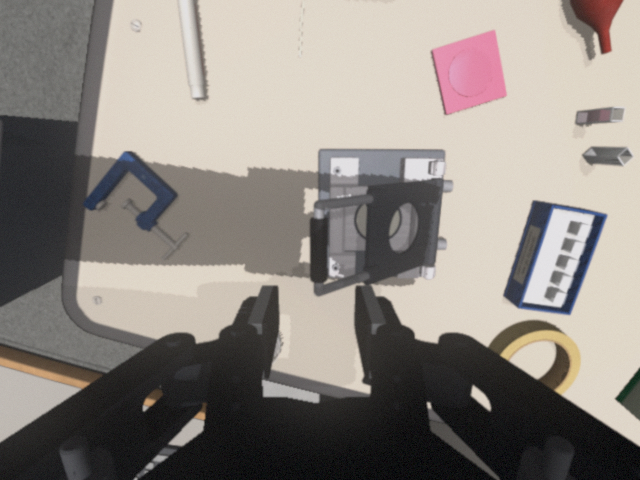

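Sleeve at (319,219)–(319,280) gives a frame angle of about 0.65 rad. I'll regrip deeper and harder.

Request:
{"name": "drive_tool", "arguments": {"targets": [[0.2,[0,1,35],[0,0,0]],[0.2,[0,1,60],[0,0,0]],[0.2,[0,1,69],[0,0,0]],[0.7,[0,1,69],[0,0,0]],[1,[0,1,69],[0,0,0]]], "squeeze": 50}}

```text
clock: 5.4
tcp_pos: [0.5112, 0.1612, 0.1028]
ee_rot: [[-0.285, 0.959, 0.002], [0.959, 0.285, 0.0], [-0.0, 0.002, -1.0]]
ft_force: [-0.6, -1.3, -0.5]
grip_width: 0.005
grip_force: 0.0
```

Request:
{"name": "drive_tool", "arguments": {"targets": [[1,[0,0,0],[0,0,0]],[1,[0,0,0],[0,0,0]],[1,[0,0,0],[0,0,0]]]}}

```text
clock: 5.78
tcp_pos: [0.5102, 0.1609, 0.1018]
ee_rot: [[-0.285, 0.959, 0.001], [0.959, 0.285, 0.0], [-0.0, 0.001, -1.0]]
ft_force: [0.3, 0.2, -0.3]
grip_width: 0.004
grip_force: 0.0
```

Run:
```python
from h import *
go([0.5,.16,.1],16.2);p=state()["tcp_pos"];print(np.dot(p-P,GX)-.05,np.dot(p-P,GY),p[2])
```

```text
shift [  2.  -10.1   1.8] turn [0.001 0.    0.006] tcp [0.5102 0.1609 0.1018] F [ 0.3  0.2 -0.3] g 0.004 0.0 t 5.78
-0.10929102046527592 8.216342972479434e-05 0.10175846480129672
```

Run:
```python
from h import *
s=state();C=cal("wrist",s);a=read_camera("wrist");b=read_camera("side");cv2.imwrite("pics/s5.png",b)
cv2.imwrite('pics/ts5.png',np.hstack([cv2.resize(a[100:400,180:480],(400,400)),cv2.resize(b[160:320,240:400],(400,400))]))
S=cal("side")
for a in(.3,.4,.5,.6,.7):print(a,w2px(C,[H(a,.14,.022),H(a,.14,-.022)]).round(0).tolist(),((w2px(S,[H(a,.14,.022),H(a,.14,-.022)])-[240,160])*2.5+[400,0]).round().tolist())
```

```text
0.3 [[277.0, 226.0], [278.0, 295.0]] [[523.0, 217.0], [564.0, 248.0]]
0.4 [[283.0, 232.0], [284.0, 304.0]] [[527.0, 199.0], [569.0, 230.0]]
0.5 [[292.0, 238.0], [293.0, 314.0]] [[533.0, 181.0], [576.0, 212.0]]
0.6 [[305.0, 244.0], [305.0, 325.0]] [[541.0, 162.0], [584.0, 193.0]]
0.7 [[323.0, 251.0], [322.0, 336.0]] [[550.0, 144.0], [593.0, 174.0]]
```

View pics/ts5.png

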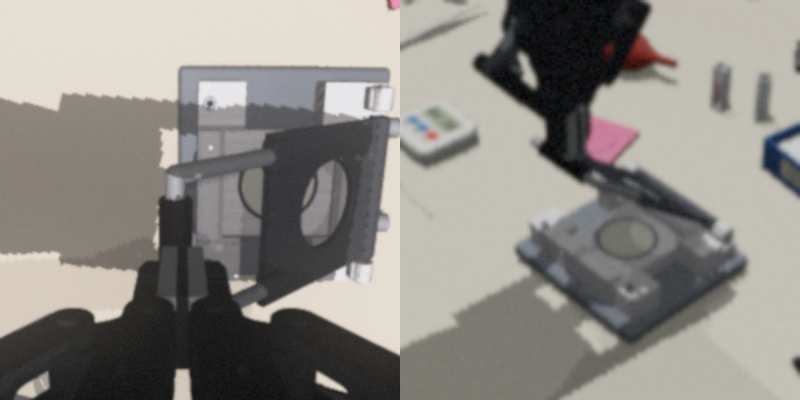

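Request:
{"name": "drive_tool", "arguments": {"targets": [[1,[0,0,-6],[0,0,0]],[1,[0,0,-12],[0,0,0]],[1,[0,0,-12],[0,0,0]]]}}

```text
clock: 6.25
tcp_pos: [0.5108, 0.1611, 0.1145]
ee_rot: [[-0.285, 0.959, 0.002], [0.959, 0.285, 0.0], [-0.0, 0.002, -1.0]]
ft_force: [-0.3, 0.3, -0.2]
grip_width: -0.001
grip_force: 0.0
```

Request:
{"name": "drive_tool", "arguments": {"targets": [[0.2,[0,0,-30],[0,0,0]],[0.2,[0,-4,-56],[0,0,0]],[0.2,[0,-4,-56],[0,0,0]]]}}

```text
clock: 6.62
tcp_pos: [0.5078, 0.1601, 0.172]
ee_rot: [[-0.285, 0.959, 0.005], [0.959, 0.285, 0.001], [-0.0, 0.005, -1.0]]
ft_force: [0.4, -0.3, -0.8]
grip_width: 0.398
grip_force: 0.0
```

Run:
```python
from h import *
s=state();C=cal("wrist",s);go([.507,.16,.17],16.2,s);a=read_camera("wrist");cv2.imwrite("pics/w6.png",a)
for f in("w4","w6"):
    g=cv2.imread(f"pics/{f}.png").max(2)
    print(f)
    for r in(225,235,245,255,265,275):print(r,"".join("#" if v<45 else "+" if v<75 else "." for v in g[r,280:360:2]))
```

```text
shift [ 0.1 -0.8  2. ] turn [0.005 0.    0.006] tcp [0.5078 0.1601 0.172 ] F [ 0.4 -0.3 -0.8] g 0.398 0.0 t 6.62
w4
225 ...............+++++++++................
235 ...............+++++++++................
245 ................++++++++................
255 ................++++++++................
265 ................++++++++................
275 ...............+++++++++................
w6
225 ..............+++++++++.................
235 ..............+++++++++.................
245 ...............+++++#++.................
255 ...............+++++++.................+
265 ..............++++++++................+.
275 ..............+++++++++.................
```

Run:
```python
from h import *
from scipy.optimize import least_squares
def St(p,R):return {"tcp_pos":np.array(p),"ee_rot":np.array(R)}
R2=[[-0.285,0.959,0.003],[0.959,0.285,0.001],[0,0.004,-1]]
R4=[[-0.285,0.959,0],[0.959,0.285,-.001],[0,-.001,-1]]
C2=cal("wrist",St([0.4808,0.1523,0.0244],R2));C4=cal("wrist",St([0.507,0.16,0.1701],R4))
def mk(px,py,t):
    X=np.array([np.cos(t),np.sin(t),0]);Y=np.array([-np.sin(t),np.cos(t),0]);p=np.array([px,py,0])
    g=lambda x,y,z:p+X*x+Y*y+np.array([0,0,z]);return g
def fr(g,a,r,y):return g(.05-r*np.cos(a),y,.04+r*np.sin(a))
def base(g):return [g(-.061,.065,.0),g(.061,.065,.0)]
def m2(v):g=mk(*v[:3]);return w2px(C2,[fr(g,0,.14,.022),fr(g,0,.09,.039),fr(g,0,.09,-.039)]+base(g))
def m4(v):g=mk(*v[:3]);a=v[3];return w2px(C4,[fr(g,a,.14,.022),fr(g,a,.14,-.022),fr(g,a,.09,.039),fr(g,a,.09,-.039)]+base(g))
o2=np.array([[317,263],[427,216],[425,363],[368,152],[584,153]],float)
o4=np.array([[319,219],[319,281],[367,188],[366,281],[319,150],[444,150]],float)
for w in("2","4","both"):
    f=lambda v:np.r_[(m2(v)-o2).ravel()*(w!="4"),(m4(v)-o4).ravel()*(w!="2")]
    r=least_squares(f,[.567,.177,.283,.6]);print(w,r.x.round(4),np.degrees(r.x[2]));print(f(r.x).reshape(-1,2).round(1).tolist())
print(w2px(C4,[[.507,.16,.1701]]),w2px(C2,[[.4808,.1523,.0244]]))
```

```text
2 [0.5728 0.1778 0.3473 0.6   ] 19.897914271052525
[[8.8, -6.4], [-0.5, 1.7], [-3.3, -6.5], [2.0, 9.8], [-9.2, -1.0], [0.0, 0.0], [0.0, 0.0], [0.0, 0.0], [0.0, 0.0], [0.0, 0.0], [0.0, -0.0]]
4 [0.5681 0.1786 0.3056 0.6176] 17.509110572759884
[[0.0, -0.0], [-0.0, -0.0], [-0.0, -0.0], [-0.0, 0.0], [-0.0, -0.0], [-2.6, -0.5], [-1.7, -1.7], [3.9, -0.6], [2.2, 3.8], [-0.0, 0.5], [-1.6, -0.9]]
both [0.5724 0.1784 0.3418 0.5527] 19.585693262383938
[[8.6, -8.5], [-0.4, 0.0], [-3.9, -7.7], [2.3, 8.1], [-8.8, -1.5], [-4.9, 3.0], [-1.7, -0.5], [2.1, 1.9], [4.1, 4.2], [1.8, 4.4], [0.2, -1.6]]
[[317.48734657 274.22299815]] [[316.87513528 273.55197071]]
```

Run:
```python
from h import *
s={"tcp_pos":np.zeros(3),"ee_rot":np.eye(3)};C=cal("wrist",s)
for z in(0,-.01,-.019,-.03,-.04):print(z,w2px(C,[[.011,-.006,z],[-.011,-.006,z],[.011,-.021,z]]).round(0).tolist())
for f in("w2","w4"):
  g=cv2.imread(f"pics/{f}.png").max(2)
  for r in range(250,345,5):print(f,r,"".join("#" if v<35 else "+" if v<60 else "-" if v<110 else "." for v in g[r,240:400:2]))
```

```text
0 [[307.0, 255.0], [307.0, 292.0], [279.0, 255.0]]
-0.01 [[306.0, 261.0], [306.0, 299.0], [277.0, 261.0]]
-0.019 [[306.0, 266.0], [306.0, 307.0], [275.0, 266.0]]
-0.03 [[305.0, 274.0], [305.0, 317.0], [272.0, 274.0]]
-0.04 [[304.0, 283.0], [305.0, 328.0], [270.0, 283.0]]
w2 250 ...................................................------....----------------...
w2 255 ..........................................-...................--------------....
w2 260 ..................................--......-...................--------------....
w2 265 ................................-+---.....-++-................--------------....
w2 270 ...............................-++++++++++++++...............---------------....
w2 275 ...............................-++++++++++++++...............---------------....
w2 280 ...............................-++++++++++++++...............---------------....
w2 285 .........................------++++++++++++++++------........--------------.....
w2 290 ........................------+++++++++++++++++------........--------------.....
w2 295 ..................-----------
[... 1815 characters left out ...]
305 .-+++-+--------+--+-......................................+++++-------+++++-....
w4 310 ---+-+----------+++-......................................++++++-------++++++...
w4 315 ++++---------++++-+-......................................--++++--------++++++-.
w4 320 ++++--------+-++++--......................................++++++++-------++++++-
w4 325 ++++++--------+++++-......................................+++++-+--..--+++++++++
w4 330 ++++++++----+++++---......................................-+++++++---+++++++++++
w4 335 +++++++++++++++++++.......................................-+++++++++++++++++++++
w4 340 ++++++++++++++++++-........................................-++++++++++++++++++++
```

Request:
{"name": "drive_tool", "arguments": {"targets": [[1,[40,-34,0],[0,0,0]],[1,[82,-67,0],[0,0,0]],[1,[82,-67,50],[0,0,0]],[1,[82,-67,100],[0,0,0]],[1,[82,-67,120],[0,0,0]]]}}

```text
clock: 7.3
tcp_pos: [0.4147, 0.218, 0.044]
ee_rot: [[-0.285, 0.958, -0.008], [0.958, 0.285, -0.003], [-0.001, -0.008, -1.0]]
ft_force: [1.2, -0.4, -0.7]
grip_width: -0.001
grip_force: 0.0
```

Request:
{"name": "drive_tool", "arguments": {"targets": [[1,[0,0,4],[0,0,0]],[1,[0,0,9],[0,0,0]],[1,[0,0,14],[0,0,0]],[1,[0,0,18],[0,0,0]],[1,[0,0,22],[0,0,0]]]}}

```text
clock: 7.92
tcp_pos: [0.419, 0.2194, 0.0276]
ee_rot: [[-0.285, 0.959, 0.001], [0.959, 0.285, 0.0], [0.0, 0.001, -1.0]]
ft_force: [-0.8, 0.0, 0.6]
grip_width: 0.0
grip_force: 0.0
```

Run:
```python
from h import *
go([.42,.22,.03],16.2)
s=state();C=cal("wrist",s);g=read_camera("wrist");cv2.imwrite("pics/w7.png",g)
# fit initial frame angle from w1, top0, side0
from scipy.optimize import least_squares
s1=np.load("s1.npy",allow_pickle=True).item();C1=cal("wrist",s1);T=cal("top")
c=lambda x,y:(270+x/4.7,165+y/4.2)
def mk(v):
    X=np.array([np.cos(v[2]),np.sin(v[2]),0]);Y=np.array([-X[1],X[0],0]);p=np.array([v[0],v[1],0])
    return lambda x,y,z:p+X*x+Y*y+np.array([0,0,z])
def mod(v):
    g=mk(v);a=v[3];f=lambda r,y:g(.05-r*np.cos(a),y,.04+r*np.sin(a))
    B=[g(-.061,.065,0),g(.061,.065,0),g(-.061,-.065,0)];F=[f(.14,.022),f(.14,-.022),f(.09,.039),f(.09,-.039)]
    return np.r_[w2px(C1,B+F),w2px(T,B+F)]
o=np.r_[np.array([[306,144],[416,144],[306,258],[274,191],[273,237],[324,172],[323,247]],float),
 np.array([c(150,468),c(72,238),c(432,390),c(265,497),c(370,472),c(193,405),c(365,363)])]
f=lambda v:(mod(v)-o).ravel()
r=least_squares(f,[.567,.177,.283,.1]);print(r.x.round(4),np.degrees(r.x[2]));print(f(r.x).reshape(-1,2).round(1).tolist())
```

```text
shift [ 0.3  1.1 -2.4] turn [ 0.001 -0.     0.006] tcp [0.419  0.2194 0.0276] F [-0.8  0.   0.6] g 0.0 0.0 t 7.92
[0.5648 0.1766 0.2833 0.1564] 16.23017538882734
[[-1.8, 1.1], [-3.2, 1.6], [-1.0, -2.3], [0.4, -0.6], [2.7, -3.0], [0.9, 0.2], [1.3, 1.0], [0.6, 1.0], [0.2, 0.0], [0.5, 1.0], [0.4, -0.3], [-0.2, -1.1], [-0.1, 0.1], [1.3, -1.6]]
```

Request:
{"name": "drive_tool", "arguments": {"targets": [[1,[0,0,5],[0,0,0]],[1,[0,0,10],[0,0,0]],[1,[0,0,15],[0,0,0]],[1,[0,0,20],[0,0,0]],[1,[0,0,24],[0,0,0]]]}}

```text
clock: 8.6
tcp_pos: [0.4185, 0.2193, 0.0029]
ee_rot: [[-0.285, 0.959, -0.0], [0.959, 0.285, -0.0], [-0.0, -0.0, -1.0]]
ft_force: [-0.2, -0.9, -0.3]
grip_width: -0.001
grip_force: 0.0
```

Request:
{"name": "drive_tool", "arguments": {"targets": [[1,[0,0,3],[0,0,0]],[1,[0,0,5],[0,0,0]],[1,[0,0,7],[0,0,0]]]}}

```text
clock: 8.98
tcp_pos: [0.4188, 0.2193, -0.0036]
ee_rot: [[-0.285, 0.959, 0.0], [0.959, 0.285, 0.0], [0.0, 0.0, -1.0]]
ft_force: [0.4, 0.0, 0.4]
grip_width: -0.006
grip_force: 0.0
```

The reported TCP lies beyond the real fingertips (no contact even at z < 0). I'll keep probing to find the true offset.

Request:
{"name": "drive_tool", "arguments": {"targets": [[1,[0,0,4],[0,0,0]],[1,[0,0,8],[0,0,0]],[1,[0,0,8],[0,0,0]]]}}

```text
clock: 9.35
tcp_pos: [0.4182, 0.2191, -0.0122]
ee_rot: [[-0.285, 0.959, -0.001], [0.959, 0.285, -0.0], [-0.0, -0.001, -1.0]]
ft_force: [-0.0, -0.0, 0.3]
grip_width: -0.001
grip_force: 0.0
```

Request:
{"name": "drive_tool", "arguments": {"targets": [[1,[0,0,3],[0,0,0]],[1,[0,0,6],[0,0,0]],[1,[0,0,6],[0,0,0]]]}}

```text
clock: 9.72
tcp_pos: [0.4184, 0.2192, -0.0179]
ee_rot: [[-0.285, 0.959, -0.001], [0.959, 0.285, -0.0], [-0.0, -0.001, -1.0]]
ft_force: [-0.3, -0.0, -0.1]
grip_width: 0.002
grip_force: 0.0
```

Request:
{"name": "drive_tool", "arguments": {"targets": [[1,[0,0,2],[0,0,0]],[1,[0,0,4],[0,0,0]],[1,[0,0,6],[0,0,0]]]}}

```text
clock: 10.1
tcp_pos: [0.4187, 0.2193, -0.0237]
ee_rot: [[-0.285, 0.959, 0.0], [0.959, 0.285, -0.0], [-0.0, 0.0, -1.0]]
ft_force: [0.8, 0.3, -0.1]
grip_width: 0.003
grip_force: 0.0
```

Request:
{"name": "drive_tool", "arguments": {"targets": [[1,[0,0,2],[0,0,0]],[1,[0,0,4],[0,0,0]]]}}

```text
clock: 10.35
tcp_pos: [0.4186, 0.2193, -0.0277]
ee_rot: [[-0.285, 0.959, -0.0], [0.959, 0.285, -0.0], [-0.0, -0.0, -1.0]]
ft_force: [-0.7, -0.4, 0.3]
grip_width: 0.002
grip_force: 0.0
```

Request:
{"name": "drive_tool", "arguments": {"targets": [[1,[0,0,2],[0,0,0]],[1,[0,0,4],[0,0,0]]]}}

```text
clock: 10.6
tcp_pos: [0.4187, 0.2193, -0.0317]
ee_rot: [[-0.285, 0.959, 0.0], [0.959, 0.285, -0.0], [-0.0, 0.0, -1.0]]
ft_force: [0.2, -0.1, -0.0]
grip_width: -0.001
grip_force: 0.0
```

Request:
{"name": "drive_tool", "arguments": {"targets": [[1,[0,0,1],[0,0,0]],[1,[0,0,2],[0,0,0]]]}}

```text
clock: 10.85
tcp_pos: [0.4187, 0.2193, -0.0337]
ee_rot: [[-0.285, 0.959, 0.0], [0.959, 0.285, -0.0], [-0.0, 0.0, -1.0]]
ft_force: [0.1, 0.2, 0.4]
grip_width: 0.001
grip_force: 0.0
```

Request:
{"name": "drive_tool", "arguments": {"targets": [[1,[0,0,1],[0,0,0]],[1,[0,0,2],[0,0,0]]]}}

```text
clock: 11.1
tcp_pos: [0.4187, 0.2193, -0.0356]
ee_rot: [[-0.285, 0.959, 0.0], [0.959, 0.285, 0.0], [-0.0, 0.0, -1.0]]
ft_force: [-0.4, 0.7, 0.3]
grip_width: 0.003
grip_force: 0.0
```

Request:
{"name": "drive_tool", "arguments": {"targets": [[1,[0,0,1],[0,0,0]],[1,[0,0,2],[0,0,0]]]}}

```text
clock: 11.35
tcp_pos: [0.4187, 0.2193, -0.0373]
ee_rot: [[-0.285, 0.959, -0.0], [0.959, 0.285, -0.0], [-0.0, -0.0, -1.0]]
ft_force: [-3.0, -2.0, 9.1]
grip_width: -0.001
grip_force: 3.7
```

Contact at reported z = −36.5 mm, so the true tip is 36.5 mm behind the reported TCP (this matches the wrist picture, and explains both misses; the frame also started at about 0.16 rad). I'll correct for it and regrip.

Request:
{"name": "drive_tool", "arguments": {"targets": [[1,[0,0,-50],[0,0,0]],[0.2,[0,0,-100],[0,0,0]],[0.2,[0,0,-160],[0,0,0]],[0.2,[0,0,-185],[0,0,0]]]}}

```text
clock: 11.85
tcp_pos: [0.4206, 0.2201, 0.152]
ee_rot: [[-0.285, 0.959, 0.006], [0.959, 0.285, 0.003], [0.001, 0.007, -1.0]]
ft_force: [0.1, -0.2, 0.2]
grip_width: 0.4
grip_force: 0.0
```

```bash
cat >> h.py <<'E'
th=np.radians(16.3);GX=np.array([np.cos(th),np.sin(th),0]);GY=np.array([-np.sin(th),np.cos(th),0]);P=np.array([.566,.177,0])
D=np.array([0,0,.0555])
E
python3 -c "
from h import *
h=H(.62);print(h);go(h-D,16.3)"
```

```text
[0.50462719 0.15905333 0.12134492]
shift [-82.5  62.5  86.5] turn [ 0.007 -0.001  0.004] tcp [0.4206 0.2201 0.152 ] F [ 0.1 -0.2  0.2] g 0.4 0.0 t 11.85
```

Request:
{"name": "drive_tool", "arguments": {"targets": [[0.2,[-40,31,0],[0,0,0]],[0.2,[-82,62,0],[0,0,0]],[0.2,[-82,62,45],[0,0,0]],[0.2,[-82,62,86],[0,0,0]],[0.2,[-82,62,86],[0,0,0]]]}}

```text
clock: 12.48
tcp_pos: [0.498, 0.1575, 0.0574]
ee_rot: [[-0.285, 0.959, -0.008], [0.959, 0.285, -0.002], [0.001, -0.009, -1.0]]
ft_force: [0.4, 0.6, 0.7]
grip_width: 0.401
grip_force: 0.0
```

Request:
{"name": "drive_tool", "arguments": {"targets": [[0.6,[0,0,0],[0,0,0]],[1,[0,0,0],[0,0,0]],[1,[0,0,0],[0,0,0]],[1,[0,0,0],[0,0,0]],[1,[0,0,0],[0,0,0]]], "squeeze": 40}}

```text
clock: 13.1
tcp_pos: [0.5044, 0.1592, 0.064]
ee_rot: [[-0.285, 0.958, 0.008], [0.958, 0.285, 0.002], [-0.001, 0.008, -1.0]]
ft_force: [5.7, 2.0, -6.5]
grip_width: 0.123
grip_force: 38.9
```

```bash
python3 -c "
from h import *
go(H(.62)-D,16.3);p=state()['tcp_pos'];print(np.dot(p-P,GX)-.05,np.dot(p-P,GY),p[2]+.0555-.04)"
```

```text
shift [-0.2  0.2 -1.9] turn [0.008 0.001 0.005] tcp [0.5044 0.1592 0.064 ] F [ 5.7  2.  -6.5] g 0.123 38.9 t 13.1
-0.11413186045591078 0.0002130002700202905 0.07945470049639233
```

Request:
{"name": "drive_tool", "arguments": {"targets": [[1,[0,12,-15],[0,0,0]],[1,[0,28,-29],[0,0,0]],[1,[0,45,-41],[0,0,0]],[1,[0,64,-50],[0,0,0]],[1,[0,84,-56],[0,0,0]]]}}

```text
clock: 13.72
tcp_pos: [0.5822, 0.1822, 0.1193]
ee_rot: [[-0.285, 0.958, -0.0], [0.958, 0.285, -0.001], [-0.001, -0.0, -1.0]]
ft_force: [-0.8, -1.3, -4.3]
grip_width: 0.124
grip_force: 38.8
```

Request:
{"name": "drive_tool", "arguments": {"targets": [[1,[0,21,-3],[0,0,0]],[1,[0,42,-3],[0,0,0]],[1,[0,62,0],[0,0,0]],[1,[0,82,6],[0,0,0]],[1,[0,90,10],[0,0,0]]]}}

```text
clock: 14.35
tcp_pos: [0.6679, 0.2075, 0.1118]
ee_rot: [[-0.285, 0.958, -0.003], [0.958, 0.285, -0.002], [-0.001, -0.003, -1.0]]
ft_force: [-26.3, -10.1, 28.2]
grip_width: 0.125
grip_force: 42.7
```

```bash
python3 -c "
from h import *
go(H(2.0)-D,16.3);p=state()['tcp_pos'];x=np.dot(p-P,GX)-.05;z=p[2]+.0555-.04;print(x,z,np.hypot(x,z),np.arctan2(z,-x))"
```

```text
shift [-0.7  1.9  0. ] turn [-0.003  0.001  0.005] tcp [0.6679 0.2075 0.1118] F [-26.3 -10.1  28.2] g 0.125 42.7 t 14.35
0.056388596706897234 0.1273389449730796 0.13926550450642863 1.9876657411179726
```

The frame is at its stop (angle 1.99, stop reaction ~28 N). Now I release, lift and go to the filter.

Request:
{"name": "drive_tool", "arguments": {"targets": [[0.7,[0,-2,0],[0,0,0]],[0.3,[0,-2,0],[0,0,0]],[0.2,[0,-2,0],[0,0,0]],[0.2,[0,-2,-40],[0,0,0]],[0.2,[0,-2,-80],[0,0,0]]]}}

```text
clock: 14.98
tcp_pos: [0.6658, 0.2074, 0.1876]
ee_rot: [[-0.285, 0.958, -0.001], [0.958, 0.285, -0.0], [0.0, -0.001, -1.0]]
ft_force: [0.8, 0.6, 0.6]
grip_width: 0.396
grip_force: 0.0
```

```bash
python3 -c "
from h import *
go([.647,.009,.06],84)"
```

```text
shift [-184.8  -74.4  127.6] turn [-1.000e-03 -1.000e-03 -1.177e+00] tcp [0.6658 0.2074 0.1876] F [0.8 0.6 0.6] g 0.396 0.0 t 14.97
```

Request:
{"name": "drive_tool", "arguments": {"targets": [[-0.3,[-45,-18,0],[0,0,-0.18]],[-1,[-95,-38,0],[0,0,-0.36]],[-1,[-140,-56,0],[0,0,-0.54]],[-1,[-185,-74,20],[0,0,-0.72]],[-1,[-185,-74,60],[0,0,-0.9]]]}}

```text
clock: 15.6
tcp_pos: [0.6499, 0.0056, 0.1298]
ee_rot: [[-0.929, 0.371, 0.006], [0.371, 0.929, -0.001], [-0.006, 0.001, -1.0]]
ft_force: [0.3, 0.3, -0.1]
grip_width: 0.999
grip_force: 0.0
```

Request:
{"name": "drive_tool", "arguments": {"targets": [[-1,[0,0,30],[0,0,-0.14]],[-1,[0,0,60],[0,0,-0.277]],[-1,[0,0,60],[0,0,-0.277]]]}}

```text
clock: 15.98
tcp_pos: [0.6456, 0.0091, 0.0642]
ee_rot: [[-0.994, 0.106, -0.006], [0.106, 0.994, 0.0], [0.006, -0.0, -1.0]]
ft_force: [0.3, 0.5, 0.5]
grip_width: 0.999
grip_force: 0.0
```

```bash
cat >> h.py <<'E'
def filt(C,im,z=.006,c0=None):
    "black square holder with red window: fit outline; returns centre, edge angle"
    red=((im[...,2]>110)&(im[...,1]<70)).astype(np.uint8)
    c=max(cv2.findContours(red,0,2)[0],key=cv2.contourArea);r=cv2.minEnclosingCircle(c);w=px2w(C,r[0],z);print("window",np.round(r,1) if 0 else r,w.round(4))
    dark=(im.max(2)<70).astype(np.uint8)|red
    return dark,r
E
python3 - <<'E'
from h import *
s=state();C=cal("wrist",s);im=read_camera("wrist");cv2.imwrite("pics/w8.png",im);go([.647,.009,.04],84,s)
filt(C,im,.007)
print(w2px(C,[[.6194,.0425,.006],[.6797,.0362,.006],[.6742,-.0249,.006],[.614,-.0182,.006]]).round(0).tolist())
E
```

```text
shift [-1.6  0.  24.2] turn [-0.    -0.006 -0.002] tcp [0.6456 0.0091 0.0642] F [0.3 0.5 0.5] g 0.999 0.0 t 15.97
window ((316.47393798828125, 249.36492919921875), 29.02627182006836) [0.6474 0.0083 0.007 ]
[[361.0, 206.0], [358.0, 287.0], [276.0, 288.0], [274.0, 207.0]]
```

View pics/w8.png

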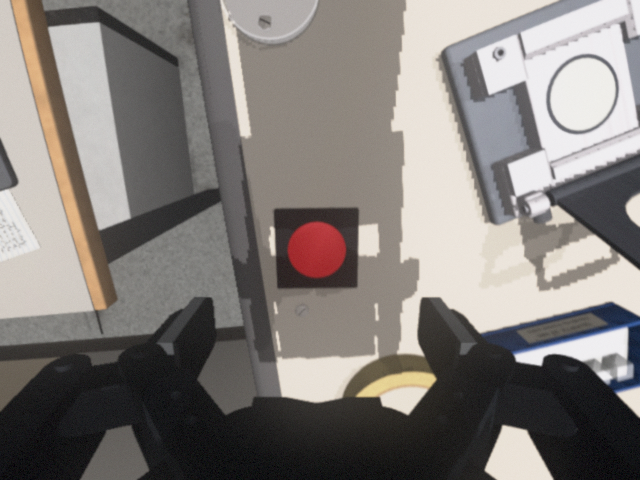

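The filter is seen at (317,249), square to the tool within a degree, centre (0.6474, 0.0083), agreeing with the top view. The pocket is visible at (583,93), with the frame open. Descending.

Request:
{"name": "drive_tool", "arguments": {"targets": [[-1,[-2,-1,45],[0,0,0]],[-1,[-2,-1,80],[0,0,0]],[-1,[-2,-1,98],[0,0,0]],[-1,[-2,-1,102],[0,0,0]],[-1,[-2,-1,102],[0,0,0]]]}}

```text
clock: 16.65
tcp_pos: [0.6514, 0.0077, -0.0329]
ee_rot: [[-0.994, 0.105, 0.003], [0.105, 0.994, -0.0], [-0.003, 0.0, -1.0]]
ft_force: [0.9, -0.2, -0.2]
grip_width: 1.0
grip_force: 0.0
```

Request:
{"name": "drive_tool", "arguments": {"targets": [[-0.8,[0,0,0],[0,0,0]],[-0.6,[0,0,0],[0,0,0]],[-0.5,[0,0,0],[0,0,0]],[-0.5,[0,0,0],[0,0,0]]], "squeeze": 25}}

```text
clock: 17.15
tcp_pos: [0.6501, 0.0078, -0.0344]
ee_rot: [[-0.995, 0.105, 0.0], [0.105, 0.995, -0.0], [-0.0, 0.0, -1.0]]
ft_force: [-0.1, -0.4, 0.6]
grip_width: 0.749
grip_force: 0.0
```

Run:
```python
from h import *
go([.6474,.0083,-.042],84)
```

```text
shift [2.7 0.2 7.6] turn [ 0.  0. -0.] tcp [ 0.6501  0.0078 -0.0344] F [-0.1 -0.4  0.6] g 0.749 0.0 t 17.15
```

Request:
{"name": "drive_tool", "arguments": {"targets": [[-0.5,[3,0,2],[0,0,0]],[-0.5,[3,0,5],[0,0,0]],[-0.5,[3,0,7],[0,0,0]],[-0.5,[3,0,7],[0,0,0]]]}}

```text
clock: 17.65
tcp_pos: [0.6467, 0.0081, -0.042]
ee_rot: [[-0.995, 0.105, -0.001], [0.105, 0.995, 0.0], [0.001, -0.0, -1.0]]
ft_force: [-0.4, 0.4, -0.2]
grip_width: 0.749
grip_force: 0.0
```

Request:
{"name": "drive_tool", "arguments": {"targets": [[-0.5,[0,0,1],[0,0,0]],[-0.5,[0,0,2],[0,0,0]],[-0.5,[0,0,2],[0,0,0]]]}}

```text
clock: 18.02
tcp_pos: [0.6472, 0.0081, -0.0433]
ee_rot: [[-0.995, 0.105, 0.0], [0.105, 0.995, -0.0], [-0.0, 0.0, -1.0]]
ft_force: [-0.9, 0.7, 0.5]
grip_width: 0.747
grip_force: 0.8
```

Request:
{"name": "drive_tool", "arguments": {"targets": [[0,[0,0,0],[0,0,0]],[0,[0,0,0],[0,0,0]],[0,[0,0,0],[0,0,0]]], "squeeze": 35}}

```text
clock: 18.4
tcp_pos: [0.6485, 0.008, -0.042]
ee_rot: [[-0.995, 0.105, 0.003], [0.105, 0.995, -0.0], [-0.003, 0.0, -1.0]]
ft_force: [-0.6, -0.3, 6.3]
grip_width: 0.683
grip_force: 41.1
```

Gripped (58 mm reading ≈ 60 mm plate), with the tips on the bench, so the plate underside sits 42 mm behind the reported TCP. I'll lift and go beside the gate for a look at the pocket.

Request:
{"name": "drive_tool", "arguments": {"targets": [[0,[0,0,-5],[0,0,0]],[0,[0,0,-20],[0,0,0]],[0,[0,0,-45],[0,0,-0.1]],[0,[0,0,-75],[0,0,-0.25]],[0,[0,0,-75],[0,0,-0.39]]]}}

```text
clock: 19.02
tcp_pos: [0.6497, 0.0079, 0.0359]
ee_rot: [[-0.958, -0.286, 0.007], [-0.286, 0.958, -0.0], [-0.006, -0.002, -1.0]]
ft_force: [-0.1, 0.2, -0.4]
grip_width: 0.69
grip_force: 37.7
```

Run:
```python
from h import *
go(G(.03,-.125,.032),106.3)
```

```text
shift [ 2.6 60.8  3.7] turn [-0.002  0.006  0.005] tcp [0.6497 0.0079 0.0359] F [-0.1  0.2 -0.4] g 0.69 37.7 t 19.02
```

Request:
{"name": "drive_tool", "arguments": {"targets": [[0,[3,30,0],[0,0,0]],[0,[3,61,2],[0,0,0]],[0,[3,61,2],[0,0,0]],[0,[3,61,2],[0,0,0]]]}}

```text
clock: 19.52
tcp_pos: [0.6273, 0.0654, 0.0299]
ee_rot: [[-0.96, -0.282, 0.001], [-0.282, 0.96, -0.0], [-0.001, -0.001, -1.0]]
ft_force: [-0.9, 0.5, -0.6]
grip_width: 0.686
grip_force: 37.7
```

Run:
```python
from h import *
s=state();C=cal("wrist",s);im=read_camera("wrist");cv2.imwrite("pics/w9.png",im);go(G(.03,-.125,.032),106.3,s)
np.save("s9.npy",s,allow_pickle=True)
c=cv2.resize(im[100:350,240:640],(800,500),interpolation=cv2.INTER_CUBIC)
cv2.imwrite("pics/w9c.png",c)
h=.03125
for z,e in((.030,0),(.0365,.003)):print(z,((w2px(C,[G(x*(h+e),y*(h+e),z) for x,y in((-1,-1),(1,-1),(1,1),(-1,1))])-[240,100])*2).round(0).tolist())
print(((w2px(C,[G(0,0,.03)])-[240,100])*2).round())
```

```text
shift [-2.5 -0.7 -2.1] turn [-0.001  0.001  0.001] tcp [0.6273 0.0654 0.0299] F [-0.9  0.5 -0.6] g 0.686 37.7 t 19.52
0.03 [[515.0, 139.0], [483.0, 364.0], [694.0, 363.0], [742.0, 143.0]]
0.0365 [[518.0, 128.0], [482.0, 384.0], [718.0, 382.0], [775.0, 134.0]]
[[610. 257.]]
```

View pics/w9c.png

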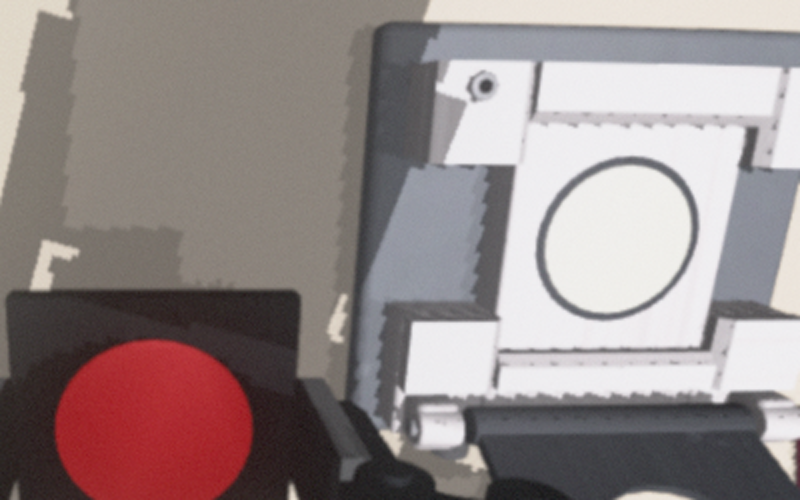

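The floor edges show at crop y≈126/350 and x≈523–498 / 745–703, a few mm off my model; the held plate is at (154,428). I'll fit both in the same image.

Run:
```python
from h import *
from scipy.optimize import least_squares
s=np.load("s9.npy",allow_pickle=True).item();C=cal("wrist",s);im=cv2.imread("pics/w9.png")
o=np.array([[523,126],[498,350],[703,350],[745,127]])/2+[240,100.]
h=.03125
def f(v,z=.03):
    c,n=np.cos(v[2]),np.sin(v[2]);X=np.array([c,n,0]);Y=np.array([-n,c,0]);p=np.array([v[0],v[1],z])
    return (w2px(C,[p+X*x*h+Y*y*h for x,y in((-1,-1),(1,-1),(1,1),(-1,1))])-o).ravel()
r=least_squares(f,[.566,.177,.284]);print("pocket",r.x.round(4),np.degrees(r.x[2]),f(r.x).round(1))
pk=np.array([r.x[0],r.x[1]])
# plate window + top edge corners
red=((im[...,2]>110)&(im[...,1]<70)).astype(np.uint8);red[:230]=0
zt=s["tcp_pos"][2]+.042
c=max(cv2.findContours(red,0,2)[0],key=cv2.contourArea);e=cv2.fitEllipse(c);print(e)
pc=px2w(C,e[0],zt+.0065)
co=[px2w(C,(240+x/2,100+y/2),zt+.006) for x,y in((8,293),(299,292))]
print("plate win",pc.round(4),"front corners",np.round(co,4),np.linalg.norm(co[0]-co[1]),"ang",np.degrees(np.arctan2(*(co[1]-co[0])[[1,0]])))
R=np.array(s["ee_rot"]);print("centre from edge",(np.mean(co,0)-R[:,0]*.03).round(4))
for q in(pc,np.mean(co,0)-R[:,0]*.03):
    print("plate in tool mm",(R.T@(q-s["tcp_pos"])*1000).round(1),"pocket-plate in tool mm",(R.T@np.r_[pk-q[:2],0]*1000).round(1))
```

```text
pocket [0.5617 0.1776 0.3008] 17.236621487024628 [-0.8 -0.2 -2.4  1.5  0.8 -0.6  2.5 -0.4]
((316.3988037109375, 313.8876037597656), (88.49976348876953, 97.54899597167969), 89.40098571777344)
plate win [0.6256 0.0646 0.0784] front corners [[0.6057 0.0287 0.0779]
 [0.5891 0.0841 0.0779]] 0.05783238893237325 ang 106.65761463888767
centre from edge [0.6262 0.0648 0.0779]
plate in tool mm [  1.8  -0.4 -48.5] pocket-plate in tool mm [ 2.950e+01  1.265e+02 -1.000e-01]
plate in tool mm [  1.2  -0.3 -48. ] pocket-plate in tool mm [ 3.010e+01  1.264e+02 -1.000e-01]
```

Request:
{"name": "drive_tool", "arguments": {"targets": [[0,[10,42,0],[0,0,-0.01]],[0,[20,84,0],[0,0,-0.01]],[0,[29,126,0],[0,0,-0.01]],[0,[29,126,0],[0,0,-0.01]],[0,[29,126,0],[0,0,-0.01]]]}}

```text
clock: 20.2
tcp_pos: [0.5644, 0.1778, 0.0297]
ee_rot: [[-0.957, -0.291, 0.001], [-0.291, 0.957, -0.0], [-0.001, -0.0, -1.0]]
ft_force: [-0.0, 0.5, -1.1]
grip_width: 0.683
grip_force: 37.8
```

Run:
```python
from h import *
s=state();s9=np.load("s9.npy",allow_pickle=True).item();R=np.array(s9["ee_rot"])
print((R.T@(s["tcp_pos"]-s9["tcp_pos"])*1000).round(1));go(G(0,0,0),106.8)
```

```text
[2.870e+01 1.255e+02 1.000e-01]
shift [-1.3 -1.2 29.7] turn [-0.     0.001  0.002] tcp [0.5644 0.1778 0.0297] F [-0.   0.5 -1.1] g 0.683 37.8 t 20.2
```

Request:
{"name": "drive_tool", "arguments": {"targets": [[0,[0,0,12],[0,0,0]],[0,[0,0,24],[0,0,0]],[0,[0,0,30],[0,0,0]],[0,[0,0,32],[0,0,0]],[0,[0,0,32],[0,0,0]]]}}

```text
clock: 20.82
tcp_pos: [0.5637, 0.1785, -0.0027]
ee_rot: [[-0.957, -0.291, -0.0], [-0.291, 0.957, -0.0], [0.0, 0.0, -1.0]]
ft_force: [-0.0, 0.4, 0.7]
grip_width: 0.685
grip_force: 37.8
```

Request:
{"name": "drive_tool", "arguments": {"targets": [[0,[0,0,1],[0,0,0]],[0,[0,0,2],[0,0,0]],[0,[0,0,3],[0,0,0]],[0,[0,0,4],[0,0,0]]]}}

```text
clock: 21.32
tcp_pos: [0.5637, 0.1786, -0.0066]
ee_rot: [[-0.957, -0.291, 0.0], [-0.291, 0.957, 0.0], [-0.0, -0.0, -1.0]]
ft_force: [-1.0, 0.4, -0.9]
grip_width: 0.69
grip_force: 37.8
```

Request:
{"name": "drive_tool", "arguments": {"targets": [[0,[0,0,1],[0,0,0]],[0,[0,0,2],[0,0,0]],[0,[0,0,3],[0,0,0]]]}}

```text
clock: 21.7
tcp_pos: [0.5638, 0.1786, -0.0086]
ee_rot: [[-0.957, -0.291, -0.0], [-0.291, 0.957, -0.0], [0.0, -0.0, -1.0]]
ft_force: [-4.8, -0.3, 8.4]
grip_width: 0.691
grip_force: 38.6
```

Request:
{"name": "drive_tool", "arguments": {"targets": [[0,[0,0,1],[0,0,0]],[0,[0,0,2],[0,0,0]]]}}

```text
clock: 21.95
tcp_pos: [0.5638, 0.1786, -0.01]
ee_rot: [[-0.957, -0.291, -0.0], [-0.291, 0.957, -0.0], [0.0, 0.0, -1.0]]
ft_force: [-6.8, -1.9, 10.9]
grip_width: 0.686
grip_force: 39.1
```

A bevel on the hinge side is pushing the plate toward −x. I'll shift that way slightly and continue.

Request:
{"name": "drive_tool", "arguments": {"targets": [[0,[1,0,0],[0,0,0]],[0,[2,0,0],[0,0,0]],[0,[2,0,0],[0,0,0]]]}}

```text
clock: 22.32
tcp_pos: [0.5627, 0.1782, -0.0106]
ee_rot: [[-0.957, -0.291, 0.002], [-0.291, 0.957, 0.0], [-0.002, -0.0, -1.0]]
ft_force: [-1.4, -0.3, 4.9]
grip_width: 0.688
grip_force: 38.7
```

Request:
{"name": "drive_tool", "arguments": {"targets": [[0,[0,0,1],[0,0,0]],[0,[0,0,2],[0,0,0]],[0,[0,0,2],[0,0,0]]]}}

```text
clock: 22.7
tcp_pos: [0.5624, 0.1781, -0.012]
ee_rot: [[-0.957, -0.291, 0.0], [-0.291, 0.957, 0.0], [-0.0, 0.0, -1.0]]
ft_force: [-3.8, -0.6, 11.1]
grip_width: 0.685
grip_force: 42.2
```

Request:
{"name": "drive_tool", "arguments": {"targets": [[0,[1,0,0],[0,0,0]],[0,[1,0,1],[0,0,0]],[0,[1,0,1],[0,0,0]]]}}

```text
clock: 23.08
tcp_pos: [0.5625, 0.1781, -0.012]
ee_rot: [[-0.957, -0.291, 0.002], [-0.291, 0.957, 0.001], [-0.003, 0.0, -1.0]]
ft_force: [-2.6, 0.0, 14.6]
grip_width: 0.689
grip_force: 43.2
```

Request:
{"name": "drive_tool", "arguments": {"targets": [[0,[0,0,1],[0,0,0]],[0,[0,0,1],[0,0,0]]]}}

```text
clock: 23.32
tcp_pos: [0.5625, 0.1781, -0.0121]
ee_rot: [[-0.957, -0.291, 0.002], [-0.291, 0.957, 0.001], [-0.002, 0.0, -1.0]]
ft_force: [-6.3, -1.8, 18.8]
grip_width: 0.687
grip_force: 46.1
```

On the floor: it stays stiff at the expected height (plate underside z = 0.030). I'll ease off and release.

Request:
{"name": "drive_tool", "arguments": {"targets": [[0,[0,0,-2],[0,0,0]],[-0.3,[0,0,-2],[0,0,0]],[-0.6,[0,0,-2],[0,0,0]],[-0.85,[0,0,-2],[0,0,0]],[-0.9,[0,0,-2],[0,0,0]]]}}

```text
clock: 23.95
tcp_pos: [0.5601, 0.1775, -0.0145]
ee_rot: [[-0.957, -0.291, -0.002], [-0.291, 0.957, -0.0], [0.002, 0.0, -1.0]]
ft_force: [0.3, 0.5, -0.0]
grip_width: 0.949
grip_force: 0.0
```

Request:
{"name": "drive_tool", "arguments": {"targets": [[-0.9,[0,0,-5],[0,0,0]],[-0.9,[0,0,-20],[0,0,0]],[-0.9,[0,0,-50],[0,0,0]],[-0.9,[0,0,-70],[0,0,0]],[-0.9,[0,0,-70],[0,0,0]]]}}

```text
clock: 24.58
tcp_pos: [0.5628, 0.1781, 0.0594]
ee_rot: [[-0.957, -0.291, 0.005], [-0.291, 0.957, 0.001], [-0.005, -0.0, -1.0]]
ft_force: [0.5, 0.4, 0.2]
grip_width: 0.949
grip_force: 0.0
```

Run:
```python
from h import *
s=state();go(G(0,0,.06),106.8,s);C=cal("wrist",s);im=read_camera("wrist");cv2.imwrite("pics/w10.png",im)
red=((im[...,2]>110)&(im[...,1]<70)).astype(np.uint8)
c=max(cv2.findContours(red,0,2)[0],key=cv2.contourArea);e=cv2.fitEllipse(c);print(e,px2w(C,e[0],.037).round(4))
dark=((im.max(2)<75)|(red>0)).astype(np.uint8)
u,v=map(int,e[0]);x=im[v-80:v+95:6,u-84:u+90:3]
for row in x:print("".join("R" if p[2]>110 and p[1]<70 else "#" if p.max()<60 else "+" if p.max()<110 else "-" if p.max()<180 else "." for p in row))
R=np.array(s["ee_rot"]);Ct=s["tcp_pos"]
```

```text
shift [-2.7 -2.  -0.6] turn [-0.     0.005  0.002] tcp [0.5628 0.1781 0.0594] F [0.5 0.4 0.2] g 0.949 0.0 t 24.57
((316.5400695800781, 258.8630065917969), (62.82632064819336, 66.10600280761719), 87.71295166015625) [0.5607 0.1771 0.037 ]
++++++++++++++++++++++++++++++++++++++++++++++++++++++----
------------------------------------------++---++--++++-+-
--++----------------------------------------------------..
-++++-------------------------------------------------++-.
--------------------------------------------------------..
--------------------------------------------------------..
------------#################################+----------..
------------#################################+----------..
+++---------+###############++###############+++--------..
++++--------+#########+RRRRRRRRRRRR+#######+++++++++------
++++--------+#######RRRRRRRRRRRRRRRRR+#+###+++++++++------
++++--------+#####+RRRRRRRRRRRRRRRRRRRR#####++++++++------
++++---------#####RRRRRRRRRRRRRRRRRRRRR+####+++++++-------
++++++++--+++####+RRRRRRRRRRRRRRRRRRRRRR####+++++++-------
+++++++++++++####+RRRRRRRRRRRRRRRRRRR
[... 206 characters left out ...]
++++++#########+RRRRRRRRRRRR#########++++++++++++++
-----------++###############++##############+-------------
-----------++###############################+-------------
-----------+--+++---+------++-++--+++++-------------------
-----------------------------------------------------.----
----------------------------------------------------......
+++++++------+------------------------------------++++-+--
++++++++#########################################+++------
------++++++#+++++++++#++#++++###+##+#+++++++++++-+--.....
--------########################################+.---.....
-------+#########################################.........
.......-#########################################-........
```

The plate sits square in the pocket, centre (0.5607, 0.1771). Next I go back to the handle.

Request:
{"name": "drive_tool", "arguments": {"targets": [[-0.9,[0,0,-60],[0,0,0]],[-0.5,[0,0,-120],[0,0,0.1]],[0,[0,0,-150],[0,0,0.28]],[0.2,[0,0,-150],[0,0,0.46]],[0.2,[0,0,-150],[0,0,0.64]]]}}

```text
clock: 25.25
tcp_pos: [0.5603, 0.1775, 0.2054]
ee_rot: [[-0.939, 0.344, -0.001], [0.344, 0.939, -0.0], [0.001, -0.001, -1.0]]
ft_force: [-0.1, 0.1, 0.1]
grip_width: 0.398
grip_force: 0.0
```

Request:
{"name": "drive_tool", "arguments": {"targets": [[0.2,[0,0,0],[0,0,0.18]],[0.2,[0,0,0],[0,0,0.36]],[0.2,[0,0,0],[0,0,0.54]],[0.2,[0,0,0],[0,0,0.72]],[0.2,[0,0,0],[0,0,0.9]]]}}

```text
clock: 25.88
tcp_pos: [0.56, 0.1775, 0.2044]
ee_rot: [[-0.315, 0.949, -0.003], [0.949, 0.315, -0.001], [0.0, -0.003, -1.0]]
ft_force: [0.1, -0.1, -0.8]
grip_width: 0.402
grip_force: 0.0
```

Run:
```python
from h import *
go([.667,.2073,.112],16.3)
```

```text
shift [ -5.4 111.2  92.1] turn [-0.003 -0.     0.036] tcp [0.56   0.1775 0.2044] F [ 0.1 -0.1 -0.8] g 0.402 0.0 t 25.88
```

Request:
{"name": "drive_tool", "arguments": {"targets": [[0.2,[-3,55,0],[0,0,0.036]],[0.2,[-5,111,0],[0,0,0.036]],[0.2,[-5,111,45],[0,0,0.036]],[0.2,[-5,111,85],[0,0,0.036]],[0.2,[-5,111,90],[0,0,0.036]]]}}

```text
clock: 26.5
tcp_pos: [0.6639, 0.2076, 0.1098]
ee_rot: [[-0.286, 0.958, -0.011], [0.958, 0.286, -0.002], [0.001, -0.011, -1.0]]
ft_force: [-0.5, -0.2, -0.4]
grip_width: 0.399
grip_force: 0.0
```

Request:
{"name": "drive_tool", "arguments": {"targets": [[0.6,[0,0,0],[0,0,0]],[1,[0,0,0],[0,0,0]],[1,[0,0,0],[0,0,0]],[1,[0,0,0],[0,0,0]],[1,[0,0,0],[0,0,0]]], "squeeze": 40}}

```text
clock: 27.12
tcp_pos: [0.667, 0.2082, 0.1177]
ee_rot: [[-0.286, 0.958, -0.001], [0.958, 0.286, -0.0], [-0.0, -0.001, -1.0]]
ft_force: [-4.9, -1.7, -0.6]
grip_width: 0.12
grip_force: 39.2
```

Run:
```python
from h import *
go([.667,.2073,.112],16.3);p=state()['tcp_pos'];x=np.dot(p-P,GX)-.05;z=p[2]+.0555-.04;print(x,z,np.hypot(x,z),np.arctan2(z,-x))
```

```text
shift [-0.9 -0.3  5.7] turn [-0.001  0.     0.005] tcp [0.667  0.2082 0.1177] F [-4.9 -1.7 -0.6] g 0.12 39.2 t 27.12
0.05569475139151808 0.13320658540410593 0.14438109200163424 1.9668150152127726
```

Request:
{"name": "drive_tool", "arguments": {"targets": [[1,[0,-25,-8],[0,0,0]],[1,[0,-53,-12],[0,0,0]],[1,[0,-81,-10],[0,0,0]],[1,[0,-108,-3],[0,0,0]],[1,[0,-127,6],[0,0,0]]]}}

```text
clock: 27.75
tcp_pos: [0.5489, 0.1733, 0.1157]
ee_rot: [[-0.286, 0.958, 0.011], [0.958, 0.286, 0.003], [0.0, 0.011, -1.0]]
ft_force: [-0.0, 1.1, 6.2]
grip_width: 0.122
grip_force: 41.4
```

Request:
{"name": "drive_tool", "arguments": {"targets": [[1,[0,-17,12],[0,0,0]],[1,[0,-33,26],[0,0,0]],[1,[0,-46,42],[0,0,0]],[1,[0,-56,60],[0,0,0]],[1,[0,-64,80],[0,0,0]]]}}

```text
clock: 28.38
tcp_pos: [0.4831, 0.1539, 0.0323]
ee_rot: [[-0.286, 0.958, -0.002], [0.958, 0.286, 0.0], [0.001, -0.002, -1.0]]
ft_force: [-8.7, -1.2, 4.6]
grip_width: 0.114
grip_force: 45.9
```

Request:
{"name": "drive_tool", "arguments": {"targets": [[1,[0,-2,10],[0,0,0]],[1,[0,-5,20],[0,0,0]],[1,[0,-6,30],[0,0,0]]]}}

```text
clock: 28.75
tcp_pos: [0.4766, 0.1519, 0.001]
ee_rot: [[-0.286, 0.958, -0.005], [0.958, 0.286, -0.001], [0.001, -0.005, -1.0]]
ft_force: [-12.4, -1.8, 2.2]
grip_width: 0.115
grip_force: 47.1
```

Run:
```python
from h import *
go([.667,.2073,.112],16.3);p=state()['tcp_pos'];x=np.dot(p-P,GX)-.05;z=p[2]+.0555-.0055-.04;print(x,z,np.hypot(x,z),np.arctan2(z,-x))
```

```text
shift [  -1.3  197.8 -111.9] turn [-0.005 -0.001  0.005] tcp [0.4766 0.1519 0.001 ] F [-12.4  -1.8   2.2] g 0.115 47.1 t 28.75
-0.14284759340353825 0.01100119568415426 0.1432705875176885 0.07686179956739402
```

Request:
{"name": "drive_tool", "arguments": {"targets": [[1,[0,-1,4],[0,0,0]],[1,[0,-2,8],[0,0,0]],[1,[0,-2,10],[0,0,0]],[1,[0,-2,10],[0,0,0]]]}}

```text
clock: 29.25
tcp_pos: [0.4761, 0.1518, -0.0085]
ee_rot: [[-0.286, 0.958, -0.002], [0.958, 0.286, 0.0], [0.001, -0.001, -1.0]]
ft_force: [-7.4, -0.8, 1.9]
grip_width: 0.118
grip_force: 47.1
```

Request:
{"name": "drive_tool", "arguments": {"targets": [[1,[0,0,2],[0,0,0]],[1,[0,0,4],[0,0,0]],[1,[0,0,4],[0,0,0]]]}}

```text
clock: 29.62
tcp_pos: [0.4759, 0.1518, -0.0128]
ee_rot: [[-0.286, 0.958, -0.002], [0.958, 0.286, 0.0], [0.001, -0.002, -1.0]]
ft_force: [-7.2, -0.2, 0.5]
grip_width: 0.123
grip_force: 47.4
```

Request:
{"name": "drive_tool", "arguments": {"targets": [[1,[0,0,2],[0,0,0]],[1,[0,0,4],[0,0,0]],[1,[0,0,4],[0,0,0]]]}}

```text
clock: 30.0
tcp_pos: [0.4758, 0.1517, -0.0146]
ee_rot: [[-0.286, 0.958, -0.004], [0.958, 0.286, -0.0], [0.001, -0.004, -1.0]]
ft_force: [-14.9, -1.9, 16.2]
grip_width: 0.121
grip_force: 49.3
```

Request:
{"name": "drive_tool", "arguments": {"targets": [[1,[0,0,1],[0,0,0]],[1,[0,0,2],[0,0,0]],[1,[0,0,2],[0,0,0]]]}}

```text
clock: 30.38
tcp_pos: [0.4758, 0.1517, -0.015]
ee_rot: [[-0.286, 0.958, -0.005], [0.958, 0.286, -0.001], [0.001, -0.005, -1.0]]
ft_force: [-20.8, -4.3, 28.3]
grip_width: 0.121
grip_force: 50.6
```

Firm stop with the bar at 0.041 m, so the frame is shut. Ease, release, lift.

Request:
{"name": "drive_tool", "arguments": {"targets": [[1,[0,1,-3],[0,0,0]],[0.6,[0,1,-3],[0,0,0]],[0.2,[0,1,-3],[0,0,0]],[0.2,[0,1,-3],[0,0,0]],[0.2,[0,1,-3],[0,0,0]]]}}

```text
clock: 31.0
tcp_pos: [0.4786, 0.1519, -0.0162]
ee_rot: [[-0.286, 0.958, 0.001], [0.958, 0.286, 0.0], [-0.0, 0.001, -1.0]]
ft_force: [-0.4, -0.1, 0.4]
grip_width: 0.398
grip_force: 0.0
```

Request:
{"name": "drive_tool", "arguments": {"targets": [[0.2,[0,0,-15],[0,0,0]],[0.2,[0,0,-50],[0,0,0]],[0.2,[0,0,-110],[0,0,0]],[0.2,[0,0,-170],[0,0,0]],[0.2,[0,0,-170],[0,0,0]]]}}

```text
clock: 31.62
tcp_pos: [0.4823, 0.1528, 0.1616]
ee_rot: [[-0.286, 0.958, 0.014], [0.958, 0.286, 0.003], [-0.001, 0.014, -1.0]]
ft_force: [0.2, 0.3, -0.4]
grip_width: 0.401
grip_force: 0.0
```

Run:
```python
from h import *
s=state();go([.476,.152,.16],16.3,s);C=cal("wrist",s);im=read_camera("wrist");cv2.imwrite("pics/w11.png",im);sd=read_camera("side");cv2.imwrite("pics/s11.png",sd)
P[:]=[.5635,.1773,0]
g=im.max(2)
for a in(0,.05,.1,.16):
  q=w2px(C,[H(a,.14,.022),H(a,.14,-.022),H(a,.09,.039),H(a,.09,-.039)]).round(0).tolist();print(a,q,w2px(cal("side"),[H(a,.14,.022),H(a,.14,-.022)]).round(0).tolist())
for r in range(170,300,6):print(r,"".join("#" if v<60 else "+" if v<110 else "-" if v<170 else "." for v in g[r,290:500:3]))
print("side, x from 270")
for r in range(236,285,2):print(r,"".join("#" if v<50 else "+" if v<100 else "-" if v<160 else "." for v in sd.max(2)[r,270:340]))
```

```text
shift [ 1.  -6.3  1.5] turn [0.014 0.001 0.006] tcp [0.4823 0.1528 0.1616] F [ 0.2  0.3 -0.4] g 0.401 0.0 t 31.62
0 [[309.0, 200.0], [309.0, 248.0], [367.0, 180.0], [363.0, 265.0]] [[286.0, 267.0], [302.0, 280.0]]
0.05 [[310.0, 201.0], [310.0, 250.0], [368.0, 181.0], [364.0, 267.0]] [[285.0, 264.0], [302.0, 277.0]]
0.1 [[310.0, 202.0], [310.0, 252.0], [369.0, 181.0], [365.0, 269.0]] [[285.0, 261.0], [302.0, 274.0]]
0.16 [[312.0, 204.0], [311.0, 255.0], [371.0, 182.0], [367.0, 271.0]] [[286.0, 257.0], [302.0, 270.0]]
170 -..-..............-----..-.......-------------+-........-.............
176 ------------------++++-----.....--------------+-......................
182 -----------------+++++---+++++++++++++++++++++++++--+---+++++--.......
188 --..-+++++++++++++++++++++++++++++++++++++++++++++++++---+++-.........
194 --...--++-.......++++++-+++++++++++++++++++++++++++++++--+++-.........
200 --..++++--.....--+++++---+++++++++++++++-++##+++++++++--++++..........
206 --..#++#--...----+++++---+++++++++++---------+++++++++++++++..........
212 --..#++#--.------+++++---++++++++++-----------+##
[... 2263 characters left out ...]
-----++##+#+++++#+#++##++
268 ............-+#####++++++++++++++++++++++++++++-----++++++#+###+++++++
270 .............-+########+++++++++++++++++++++++++++--++++#####+++------
272 ...............--+########++++++++++++++++++++++++++++++++++++--------
274 ................--+#########+++++++++++++++++++++++++++-----+++-------
276 ............--------++#########+++++++++++++++++++++++++++--+++-------
278 .........---------------+####++---------++++++++++++++++++++---------+
280 ....----------------....--++#+----------+++++++++++++++++++++++---++++
282 --------------...------.....-+---------+-+++++++++++++++++++++++++++++
284 ----------.......-------.....--------------+++++++++++++++++++++++++++
```

The side and wrist pixels match angle ≈ 0. As insurance I'll press gently on the bar with shut fingers.

Request:
{"name": "drive_tool", "arguments": {"targets": [[1,[0,-2,50],[0,0,0]],[1,[0,-2,100],[0,0,0]],[1,[0,-2,135],[0,0,0]],[1,[0,-2,143],[0,0,0]],[1,[0,-2,143],[0,0,0]]]}}

```text
clock: 32.35
tcp_pos: [0.4742, 0.1509, 0.0096]
ee_rot: [[-0.286, 0.958, -0.005], [0.958, 0.286, -0.001], [0.0, -0.005, -1.0]]
ft_force: [-1.3, 0.1, 0.6]
grip_width: 0.001
grip_force: 0.7
```

Request:
{"name": "drive_tool", "arguments": {"targets": [[1,[0,0,2],[0,0,0]],[1,[0,0,4],[0,0,0]],[1,[0,0,6],[0,0,0]]]}}

```text
clock: 32.72
tcp_pos: [0.4749, 0.151, 0.0081]
ee_rot: [[-0.286, 0.958, -0.006], [0.958, 0.286, -0.002], [0.0, -0.006, -1.0]]
ft_force: [-19.6, -4.6, 40.4]
grip_width: -0.0
grip_force: 20.8
```

Request:
{"name": "drive_tool", "arguments": {"targets": [[1,[0,0,-15],[0,0,0]],[1,[0,0,-70],[0,0,0]],[1,[0,0,-130],[0,0,0]],[1,[0,0,-150],[0,0,0]],[1,[0,0,-150],[0,0,0]]]}}

```text
clock: 33.35
tcp_pos: [0.4765, 0.1514, 0.1553]
ee_rot: [[-0.286, 0.958, 0.002], [0.958, 0.286, 0.0], [-0.0, 0.002, -1.0]]
ft_force: [-0.2, 0.7, -1.1]
grip_width: 0.001
grip_force: 0.0
```

Run:
```python
from h import *
a=cv2.imread("pics/s11.png").astype(int);b=read_camera("side").astype(int)
sd=b.max(2)
for r in range(262,284,2):print(r,"".join("#" if v<50 else "+" if v<100 else "-" if v<160 else "." for v in sd[r,270:340]))
t0=cv2.imread("pics/top0.png").astype(int);s0=cv2.imread("pics/side0.png").astype(int)
print("petri diff",np.abs(b-s0)[325:372,310:360].mean(),"timer diff",np.abs(b-s0)[195:230,230:275].mean())
r=(b[...,2]>90)&(b[...,1]<50);r[:230]=0;ys,xs=np.nonzero(r[:,270:480]);print("red in gate",len(xs),xs.mean()+270 if len(xs) else 0,ys.mean() if len(ys) else 0, w2px(cal("side"),[G(-.0025,0,.037)]))
print(state()["tcp_pos"],state()["ft_force"])
```

```text
262 .............--+++++++---++++++++++++++------++++#++++++#+++++++++++#+
264 ..........----++++++++++++++++++++++++++++-----++##++++++++++#++++++#+
266 ...........--++##++--++++++++++++++++++++++++-----++++++++++++++#####+
268 ............-+#####++++++++++++++++++++++++++++-----+++++++####+++++++
270 .............-+########+++++++++++++++++++++++++++--+++++#####++------
272 ...............--+########+++++#++++++++++++++++++++++++++++++--------
274 ................--+#########+++++++++++++++++++++++++++------++-------
276 .............-------++#########+++++++++++++++++++++++++++---+--------
278 ........----------------+#####+++---++++++++++++++++++++++++--------++
280 ....----------------....--++#+---------+++++++++++++++++++++++++++++++
282 --------------...------....-++---------+++++++++++++++++++++++++++++++
petri diff 5.895177304964539 timer diff 9.722116402116402
red in gate 219 331.716894977169 250.91780821917808 [[331.83560768 251.90929458]]
[0.47524025 0.15114367 0.15322285] [-0.4027566  -0.83071739 -1.04677722]
```

```bash
python3 -c "
from plant import job_done;print(job_done())"
```

```text
the job is handed in; nothing more can be done
None
```

The filter lies in the pocket with the frame folded fully shut over it. I handed the job in at about 33 s; the glass dish and timer were not touched, but `job_done` returned no verdict. My first handle grip slipped and the second missed (the real fingertips sit 36.5 mm short of the reported TCP); the third swung the frame back to its stop.

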